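# Lever open the ball feeder's gate and let the bearing balls out

## Robot

A 6-joint arm with a two-finger parallel gripper is mounted at the origin on the work surface. World frame = base frame: x ahead of the robot, y to its left, z up, the work surface at z = 0. Lengths are in mm, angles in degrees, forces in N, time in s.
With the tool pointing down it reaches from about 350 to 850 mm from the base axis. Payload 8.1 kg.
Tool frame: the origin (TCP) lies midway between the tips of the shut fingers; the grasp point (between the pads) lies 19 mm behind it (r.grip_depth is the distance from the TCP to the grasp point, in mm); z points along the fingers, y is the direction in which the jaws open and shut (so a half turn about z gives the same grasp; the last joint's range is limited). The gripper opens to 85 mm and grips with 20 to 120 N. Pads are 22 mm wide; open, the fingers measure 114 mm over their backs; the gripper's body (76 mm by 85 mm) begins 54 mm behind the grasp point. The pads swing forward as they close: fully open they stand 13 mm farther back than shut.
Start: joints at [-79.951, 7.471, 85.268, -0, 87.261, -4.893], TCP at [154.732, -579.71, 231.292] pointing down, gripper open.
Joint ranges: [-169.43, 169.43], [-51.17, 129.36], [1.28, 143.12], [-76.62, 256.62], [0, 156.53], [-152.29, 152.29]. Speed limits (degrees/s): [136.94, 136.94, 159.86, 180, 180, 180].

## Interface

Orientations are given as [roll, pitch, yaw] about the fixed x, y, z axes, in that order (R = Rz(yaw) Ry(pitch) Rx(roll)).
In Python, from bench import r, imaging gives the robot as it stands.
- The arm moves only by the shell command python3 -m creep 'ROWS' [FORCE]. ROWS is text: rows parted by semicolons, each of 7 numbers parted by spaces: the shift along the tool's x, y, z in cm, then the turn, a rotation vector about the tool's x, y, z in degrees, then the finger opening in cm, from 0 to 8.54. In form: dx dy dz ax ay az gripper; .... A call has 1 to 20 rows; each row is the pose to reach, as a shift and turn from the pose measured when the call began, along the tool's axes at that moment; what a row does not reach only later rows make up. A row lasts 1/10 s, in which the tool goes at most 50 mm and 8.59 degrees, less where a joint would pass 70% of its speed; a pose out of reach is approached as far as the arm can. A call with a gripper value outside its range is refused whole. The fingers move at their own pace and stop on an object; FORCE is the grip in N (left out, the last holds). Time passes only in rows, so rows that repeat a pose let the fingers close. It gives the time, the measured TCP pose, the force and the opening at its end, in the units of the state.
- r.sense(): the state, without advancing time (a new reading comes with each control period).
- imaging.snapshot(name): name is "side" or "top"; returns the picture (480x640x3 uint8, red, green, blue); there is no depth.
- imaging.camera_info(name): a dict with "camera_matrix" (3x3 intrinsics, pixels), "R" (3x3) and "t" (3): a world point X has camera coordinates R X + t. Camera axes: x right, y down, z forward; pixel columns grow to the right and rows downward; lengths in mm; the calibration is good to about 2 mm. A picture is of the moment at which its call begins. camera_info takes no time and is no camera call.
- r.hand_in(): hands the job in, once; it reports no verdict.
The state is a dict: "time": time; "joint_pos": joint angles; "qd": joint speeds; "joint_efforts": joint torques, N m; "tool_pos": TCP position; "tcp_rot": TCP orientation; "ft_force": force on the tool from outside, world axes, zero at the start; "wrist_torque": the same for the moment, N m; "finger_gap": finger opening in mm.
Only numpy, scipy, OpenCV 4.12 (cv2) and the standard library are available. Lean on these libraries where they do the work, as an engineer would, in place of code of your own. Each camera call takes 0.05 s, during which the arm holds its last target.

## Task

Press the orange pad at the long end of the lever down, so that the short end raises the heavy flap gate of the ball feeder, and keep it down until all three steel balls have rolled into the catch tray. Then ease the lever back up under your finger, so that the flap closes completely without slamming, and move clear. Work only with the lever: do not touch the flap or the balls, pick nothing up, and leave the other things on the bench where they stand.

Things in the scene. Friction and masses are not known exactly. Their poses are not given: they have to be found in the camera images.
- feeder: Fixed ball feeder, green base 250 x 330 mm, up to 150 mm tall. Origin on the bench under the chute's middle at the gate, z up. The chute, 36 mm wide inside, slopes down along -y at 17 degrees (floor 55 mm high at the gate) to the catch tray on the -y side. The lever's long end points along -x at y = 0; the flap's hinge is on +x, 90 mm from the origin. Below x = -150 mm there is only the lever.
- lever_pad (a point): Centre of the top face of the flat orange push pad (60 mm along the lever, 50 mm across) at the lever's long end; moves with the lever. 200 mm above the bench at rest, 63 mm fully down. At rest the pad's outer edge is the higher one (slope 0.35 rad), fully down it is the lower one (0.35 rad). z axis: the pad's outward normal; x axis: along the lever towards the flap.
- lever_pivot (a point): Fixed: centre of the lever's pivot pin, 118 mm above the bench, 120 mm on the feeder's -x side; the pin runs along the feeder's y. The pad's centre lies 200 mm from it along the lever, and the pad's top face 14 mm above the line through the pin.
- lever (a joint): Lever angle in rad: 0 at rest (long end up, leaning 0.35 rad above level), growing as the long end is pushed down, 0.70 fully down on its stop (0.35 rad below level). Pushing takes about 3 to 8 N at the pad. Let go, the flap's weight and a light spring throw the long end back up.
- flap (a joint): Flap gate angle in rad: 0 shut, about 0.32 with the lever fully down. A grey steel plate 160 x 70 x 8 mm with a steel weight on it, about 2.6 kg, hinged at its edge on the feeder's +x side. A yellow stop plate under it blocks the chute; balls pass from about 0.27 rad (lever at about 0.57 rad).
- tray_in (a point): Centre of the inner floor (10 mm above the bench) of the catch tray at the chute's lower end; inside about 126 x 136 mm, axes as the feeder's; walls 46 mm above that floor. On the chute's side a 70 mm long ramp rises 26 mm, so a ball may come to rest on the flat part or against its neighbours on the foot of the ramp.
- ball1_center (a point): Centre of steel bearing ball 1 of 3, 32 mm in diameter, 134 g, the first behind the gate at the start
- ball2_center (a point): Centre of steel bearing ball 2 of 3, 32 mm in diameter, 134 g, queued up the chute behind the ball before it at the start
- ball3_center (a point): Centre of steel bearing ball 3 of 3, 32 mm in diameter, 134 g, queued up the chute behind the ball before it at the start
- ball1: The same ball 1 (this origin turns with the ball; use its centre point). Not to be touched.
- ball2: The same ball 2 (this origin turns with the ball; use its centre point). Not to be touched.
- ball3: The same ball 3 (this origin turns with the ball; use its centre point). Not to be touched.
- socket: Bystander: upright steel wrench socket, 28 mm in diameter, 65 mm tall, loose, standing beside the lever; origin under its foot. Leave it alone.
- nozzle: Bystander: upright brass injector nozzle, 34 mm in diameter at the foot, 66 mm tall, loose; origin under its foot. Leave it alone.
- capsjar: Bystander: white plastic jar with a red cap, 42 mm in diameter, 64 mm tall, loose; origin under its foot. Leave it alone.

How it is judged (in metres and radians):
On the way, in this order (a step that is already met when the one before it is completed fails the run):
1. the flap is raised by pressing the lever down (value of joint flap above 0.2 rad and value of joint lever above 0.35 rad and contact force between the fingers and lever above 0.5 N), for 0.05 s.
2. all three balls have rolled into the catch tray while the lever keeps the flap up (x of ball1_center in the frame of tray_in between -0.062 and 0.062 m and y of ball1_center in the frame of tray_in between -0.067 and 0.067 m and z of each of ball1_center, ball2_center, ball3_center in the frame of tray_in below 0.045 m and x of ball2_center in the frame of tray_in between -0.062 and 0.062 m and y of ball2_center in the frame of tray_in between -0.067 and 0.067 m and x of ball3_center in the frame of tray_in between -0.062 and 0.062 m and y of ball3_center in the frame of tray_in between -0.067 and 0.067 m and value of joint flap above 0.2 rad), for 0.1 s.
At the end, for the whole second after the job is handed in: All three balls lie at rest in the catch tray, (on its floor or ramp, below the rim), the flap is shut (within 0.03 rad) and the lever is back up (within 0.06 rad) (x of ball1_center in the frame of tray_in between -0.062 and 0.062 m and y of ball1_center in the frame of tray_in between -0.067 and 0.067 m and z of each of ball1_center, ball2_center, ball3_center in the frame of tray_in below 0.045 m and x of ball2_center in the frame of tray_in between -0.062 and 0.062 m and y of ball2_center in the frame of tray_in between -0.067 and 0.067 m and x of ball3_center in the frame of tray_in between -0.062 and 0.062 m and y of ball3_center in the frame of tray_in between -0.067 and 0.067 m and linear speed of each of ball1, ball2, ball3 below 0.03 m/s and value of joint flap below 0.03 rad and value of joint lever below 0.06 rad); the robot touches nothing.
It fails at once if the flap slams: it falls shut faster than 2 rad/s (velocity of joint flap below -2 rad/s).
It fails at once if the robot touches the flap (contact force between any of the fingers, the arm and flap above 0.5 N).
It fails at once if the robot touches a ball (contact force between any of the fingers, the arm and ball1 above 0.3 N or contact force between any of the fingers, the arm and ball2 above 0.3 N or contact force between any of the fingers, the arm and ball3 above 0.3 N).
It fails at once if a bystander is moved by more than 15 mm or tipped (distance of any of socket, nozzle, capsjar from where it was at the start of the episode above 0.015 m or angle between any of socket, nozzle, capsjar's own z axis and vertical above 0.3 rad).
It also fails if it takes over 51 s, if anything falls off the work surface, if the arm or the gripper's body presses on something with over 40 N, if the wrist force passes 120 N, or if a joint passes its speed limit or range.

## Working session

There is one attempt and no reset: what is moved stays moved. The work goes in short steps, Python scripts to look and compute and a shell command to move; the robot and the scene stay as the last step left them, time stands still between calls to the robot, and variables do not carry over. Pictures are saved under pics/ and viewed, and the job is handed in when it is done.

```bash
mkdir -p pics; ls
python3 - <<'E'
from bench import r, imaging
import cv2
print(r.sense())
for n in("side","top"):
    im=imaging.snapshot(n); cv2.imwrite(f"pics/{n}0.png",im[:,:,::-1]); print(n,imaging.camera_info(n))
E
```

```text
pics
{'time': 0.0, 'joint_pos': array([-7.99480938e+01,  7.51408895e+00,  8.53303105e+01,  2.73844510e-04,
        8.72611890e+01, -4.89063097e+00]), 'qd': array([-0.05084612,  0.03833617, -0.02548495, -0.03910931, -0.0581921 ,
       -0.00690653]), 'joint_efforts': array([-3.77013748e-04, -5.69403076e+01, -5.00545692e+01, -1.52376383e-04,
        1.53876253e-02, -1.81824544e-05]), 'tool_pos': array([ 154.66107723, -579.1516732 ,  230.24517111]), 'tcp_rot': array([-1.79894819e+02, -9.27434388e-03,  1.49425153e+01]), 'ft_force': array([1.29394806, 0.65177459, 0.37948527]), 'wrist_torque': array([0.0255394 , 0.04129706, 0.03767449]), 'finger_gap': 85.4126371172188}
side {'camera_matrix': array([[506.58221132,   0.        , 324.37703743],
       [  0.        , 506.58221132, 241.74317141],
       [  0.        ,   0.        ,   1.        ]]), 'R': array([[ 0.88688178, -0.46198009, -0.00388634],
       [-0.33876285, -0.64457087, -0.68539633],
       [ 0.31413444,  0.60918207, -0.72815985]]), 't': array([-548.26310388,  297.92029413,  891.73610613])}
top {'camera_matrix': array([[539.97502546,   0.        , 330.9088653 ],
       [  0.        , 539.97502546, 239.70957277],
       [  0.        ,   0.        ,   1.        ]]), 'R': array([[-0.02778582, -0.9996122 , -0.00184593],
       [-0.98528141,  0.02769896, -0.16868107],
       [ 0.16866678, -0.00286818, -0.98566896]]), 't': array([ 28.02993482, 607.16024614, 908.28465961])}
```

View pics/side0.png

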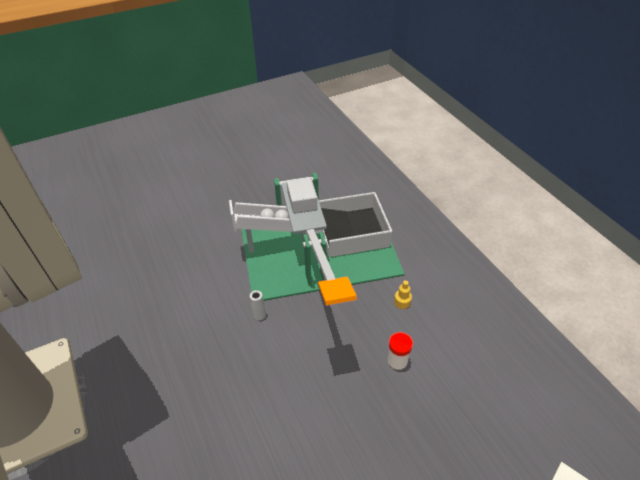

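View pics/top0.png

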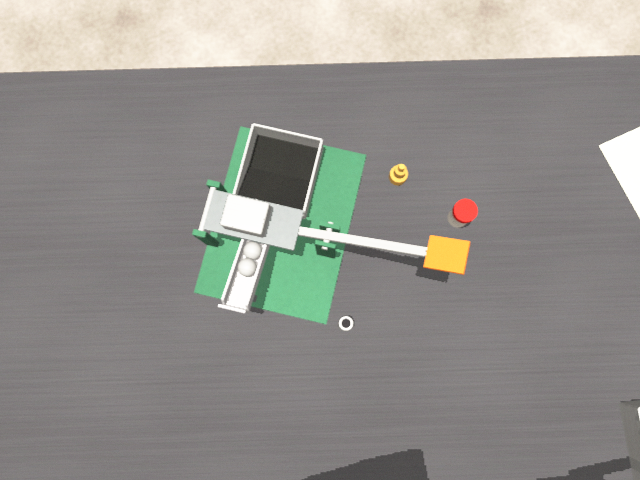

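The side view shows the orange pad at about (338,290), the socket at (258,305), the nozzle at (404,293) and the jar at (400,350). In the top view the pad is at (446,254), and the lever runs left from it to the pivot at about (328,237). Next I'll triangulate these.

```bash
cat > h.py <<'E'
import numpy as np, cv2
from bench import r, imaging
from scipy.spatial.transform import Rotation as Ro
C={n:imaging.camera_info(n) for n in("side","top")}
def ray(n,uv):
    c=C[n];K,R,t=[np.array(c[k]) for k in("camera_matrix","R","t")]
    return -R.T@t, R.T@np.linalg.solve(K,[uv[0],uv[1],1.])
def plane(n,uv,z):
    o,d=ray(n,uv); return o+d*(z-o[2])/d[2]
def tri(uvs,uvt):
    A=[];b=[]
    for n,uv in(("side",uvs),("top",uvt)):
        o,d=ray(n,uv);d/=np.linalg.norm(d);P=np.eye(3)-d[:,None]*d;A.append(P);b.append(P@o)
    return np.linalg.lstsq(np.vstack(A),np.hstack(b),rcond=None)[0]
def orange(im):
    h=cv2.cvtColor(im,cv2.COLOR_RGB2HSV)
    m=cv2.inRange(h,(8,200,200),(18,255,255)); n,l,s,c=cv2.connectedComponentsWithStats(m)
    k=1+np.argmax(s[1:,4]); return c[k],(l==k).astype(np.uint8)*255
def quad(m):
    c=max(cv2.findContours(m,0,2)[0],key=cv2.contourArea)
    return cv2.boxPoints(cv2.minAreaRect(c))
E
python3 - <<'E'
from h import *
S=cv2.imread("pics/side0.png")[:,:,::-1];T=cv2.imread("pics/top0.png")[:,:,::-1]
cs,ms=orange(S);ct,mt=orange(T)
print(cs,ct,tri(cs,ct),plane("top",ct,200),plane("side",cs,200))
h=cv2.cvtColor(T,cv2.COLOR_RGB2HSV)
g=cv2.inRange(h,(65,120,60),(90,255,255));q=quad(g)
w=np.array([plane("top",p,5) for p in q]);print(np.round(q),np.round(w),[np.linalg.norm(w[i]-w[i-1]) for i in range(4)])
e=w[1]-w[0];print(np.degrees(np.arctan2(e[1],e[0])))
pad=tri(cs,ct)
lever=plane("top",(302,231),130);print("lev",lever,np.degrees(np.arctan2(*(lever-pad)[1::-1])))
print("pivot",plane("top",(328,237),118))
for k,a,b in(("socket",(257,294),(346,323)),("nozzle",(405,283),(401,168)),("jar",(400,342),(466,210))):print(k,tri(a,b))
E
```

```text
Traceback (most recent call last):
  File "h.py", line 18, in orange
    k=1+np.argmax(s[1:,4]); return c[k],(l==k).astype(np.uint8)*255
        ~~~~~~~~~^^^^^^^^^
ValueError: attempt to get argmax of an empty sequence
```

```bash
cat > m.py <<'E'
from h import *
S=cv2.imread("pics/side0.png")[:,:,::-1].copy();T=cv2.imread("pics/top0.png")[:,:,::-1].copy()
for I,u in((S,(338,290)),(T,(446,254))):print(I[u[1],u[0]],cv2.cvtColor(I,cv2.COLOR_RGB2HSV)[u[1],u[0]])
cs,ms=orange(S);ct,mt=orange(T)
print(cs,ct,tri(cs,ct),plane("top",ct,200),plane("side",cs,200))
h=cv2.cvtColor(T,cv2.COLOR_RGB2HSV)
g=cv2.inRange(h,(65,120,60),(90,255,255));q=quad(g)
w=np.array([plane("top",p,5) for p in q]);print(np.round(q),np.round(w),[np.linalg.norm(w[i]-w[i-1]) for i in range(4)])
e=w[1]-w[0];print(np.degrees(np.arctan2(e[1],e[0])))
pad=tri(cs,ct)
lever=plane("top",(302,231),130);print("lev",lever,np.degrees(np.arctan2(*(lever-pad)[1::-1])))
print("pivot",plane("top",(328,237),118))
for k,a,b in(("socket",(257,294),(346,323)),("nozzle",(405,283),(401,168)),("jar",(400,342),(466,210))):print(k,tri(a,b))
E
sed -i 's/(8,200,200),(18,/(9,200,180),(19,/' h.py; python3 m.py
```

```text
[255 160   0] [ 19 255 255]
[255 210  84] [ 22 171 255]Traceback (most recent call last):
  File "m.py", line 4, in <module>
    cs,ms=orange(S);ct,mt=orange(T)
                          ~~~~~~^^^
  File "h.py", line 18, in orange
    k=1+np.argmax(s[1:,4]); return c[k],(l==k).astype(np.uint8)*255
        ~~~~~~~~~^^^^^^^^^
    return _wrapfunc(a, 'argmax', axis=axis, out=out, **kwds)
    return bound(*args, **kwds)
ValueError: attempt to get argmax of an empty sequence
```

```bash
sed -i 's/(9,200,180),(19,/(9,130,180),(26,/' h.py; python3 m.py
```

```text
[255 160   0] [ 19 255 255]
[255 210  84] [ 22 171 255]
[39.49073388  7.        ] [446.62286932 254.15127841] [391.42875144 -60.47082608 675.34908403] [ 555.62004205 -160.4171545   200.        ] [ 262.95127578 1258.05562506  200.        ]Traceback (most recent call last):
  File "m.py", line 7, in <module>
    g=cv2.inRange(h,(65,120,60),(90,255,255));q=quad(g)
                                                ~~~~^^^
  File "h.py", line 20, in quad
    c=max(cv2.findContours(m,0,2)[0],key=cv2.contourArea)
ValueError: max() iterable argument is empty
```

```bash
sed -i 's/    m=cv2.inRange(h,\(.*\)); n,/    m=cv2.inRange(h,\1); m[:100]=0; n,/' h.py; sed -i 's/^g=.*/print(h[270,290],h[290,310]);g=cv2.inRange(h,(60,100,40),(95,255,255));q=quad(g)/' m.py; python3 m.py
```

```text
[255 160   0] [ 19 255 255]
[255 210  84] [ 22 171 255]
[337.15394567 290.36351876] [446.62286932 254.15127841] [ 557.22464516 -161.74214279  195.28675471] [ 555.62004205 -160.4171545   200.        ] [ 556.42110079 -165.05315644  200.        ]
[ 71 102 200] [ 71 102 198]
[[252. 305.]
 [271. 227.]
 [344. 245.]
 [325. 323.]] [[498. 159.   5.]
 [643. 122.   5.]
 [605. -14.   5.]
 [462.  25.   5.]] [np.float64(138.00239685778706), np.float64(149.61306645170544), np.float64(141.43875413435637), np.float64(148.6985524489539)]
-14.097872421643665
lev [610.06150467  58.12845732 130.        ] 76.48753377585972
pivot [601.02595106  15.93055358 118.        ]
socket [462.8339832  -11.14888391  68.01775946]
nozzle [ 734.65063628 -118.99586128   63.27897917]
jar [ 652.05354606 -229.16085116   65.22970515]
```

The pad is at about (556,-161,199), the pivot at about (600,16), and the lever points outward at -104°. I'll shut the gripper, turn so that tool y lies along the lever outward, and stop about 70 mm above the pad.

```bash
python3 -m creep '0.5 -0.3 -0.5 0.3 0 0 0;0 0 0 0 0 0 0' >/dev/null 2>&1; python3 -m creep '1.5 -0.9 -1 0 0 1 0; 4 -2.4 -2 0 0 3 0; 7 -4.2 -3 0 0 5 0; 10 -6 -4 0 0 7 0; 13.5 -8.2 -4 0 0 9 0; 17 -10.3 -4 0 0 11 0; 20.5 -12.4 -4 0 0 13 0; 24 -14.5 -4 0 0 15 0; 27.5 -16.7 -4 0 0 17 0; 31 -18.8 -4 0 0 19 0; 34.5 -20.9 -4 0 0 21 0; 38 -23 -4 0 0 23 0; 41 -24.9 -4 0 0 25 0; 44 -26.7 -4 0 0 27 0; 46.5 -28.2 -4 0 0 28 0; 48.3 -29.3 -4 0 0 29 0; 49.2 -29.9 -4 0 0 29 0; 49.5 -30.05 -4 0 0 29 0; 49.5 -30.05 -4 0 0 29 0; 49.5 -30.05 -4 0 0 29 0' 20
python3 - <<'E'
from h import *
print(r.sense())
for n in("side","top"):cv2.imwrite(f"pics/{n}1.png",imaging.snapshot(n)[:,:,::-1])
E
```

```text
time: 2.3
tool_pos: [555.4, -161.8, 271.8]
tcp_rot: [-180.0, -0.0, -14.0]
ft_force: [1.0, -0.6, 0.0]
finger_gap: -0.3
{'time': 2.3, 'joint_pos': array([-2.13268815e+01,  3.35747993e+00,  8.54405062e+01,  9.03105145e-03,
        9.11935400e+01,  8.27098104e+01]), 'qd': array([-0.20441828, -0.22557576, -0.0041425 ,  0.05068757,  0.04026762,
        0.16584832]), 'joint_efforts': array([ 5.43752443e-01, -5.33740425e+01, -5.05566359e+01,  5.44748723e-02,
       -1.71576545e-02,  7.09675933e-04]), 'tool_pos': array([ 555.42210954, -161.82468367,  271.78901027]), 'tcp_rot': array([-1.79992119e+02, -9.55120349e-03, -1.40365038e+01]), 'ft_force': array([ 0.95360356, -0.61541018,  0.04359283]), 'wrist_torque': array([ 0.01616248, -0.00466221, -0.01911212]), 'finger_gap': -0.33940705453997955}
```

View pics/side1.png

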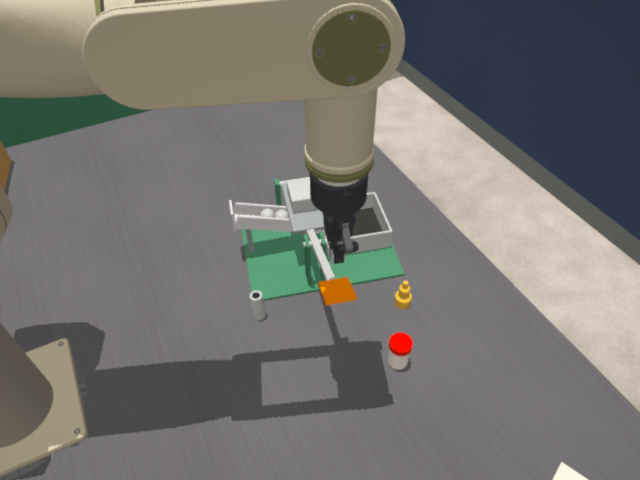

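View pics/top1.png

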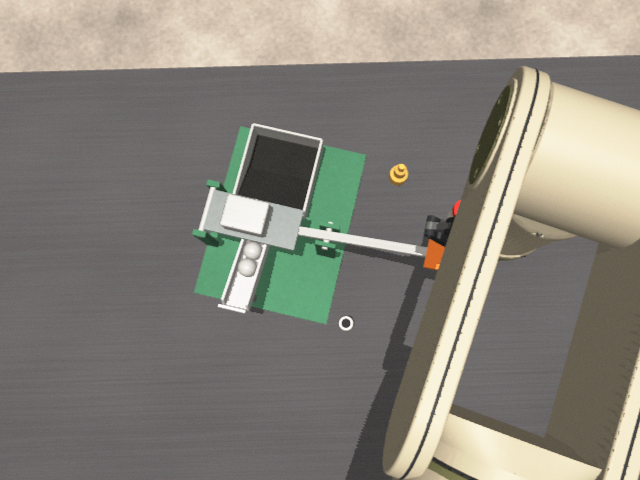

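Both views show the shut fingertips, about (340,258) in side, straight above the pad, and nothing has been disturbed. Next I'll go down to light contact.

```bash
python3 -m creep '0 0 1 0 0 0 0;0 0 2.5 0 0 0 0;0 0 4 0 0 0 0;0 0 5.2 0 0 0 0;0 0 6 0 0 0 0;0 0.1 6.5 0 0 0 0;0 0.2 7 0 0 0 0;0 0.3 7.5 0 0 0 0;0 0.4 8 0 0 0 0;0 0.4 8 0 0 0 0'
```

```text
time: 3.4
tool_pos: [555.1, -166.4, 192.6]
tcp_rot: [180.0, -0.1, -14.1]
ft_force: [-0.1, -1.6, 4.2]
finger_gap: 0.2
```

Contact is made at 4.2 N up. I'll follow the arc down over 1.8 s.

```bash
python3 -m creep '0 0.3 0.5 0 0 0 0;0 0.5 1.2 0 0 0 0;0 0.6 2 0 0 0 0;0 0.8 2.8 0 0 0 0;0 1.0 3.6 0 0 0 0;0 1.1 4.4 0 0 0 0;0 1.2 5.2 0 0 0 0;0 1.3 6 0 0 0 0;0 1.3 6.8 0 0 0 0;0 1.3 7.6 0 0 0 0;0 1.3 8.4 0 0 0 0;0 1.2 9.2 0 0 0 0;0 1.1 10 0 0 0 0;0 1.0 10.6 0 0 0 0;0 0.9 11.1 0 0 0 0;0 0.8 11.5 0 0 0 0;0 0.7 11.8 0 0 0 0;0 0.7 11.8 0 0 0 0'
python3 - <<'E'
from h import *
print(r.sense()["ft_force"])
for n in("side","top"):cv2.imwrite(f"pics/{n}2.png",imaging.snapshot(n)[:,:,::-1])
E
```

```text
time: 5.2
tool_pos: [552.9, -173.2, 73.4]
tcp_rot: [180.0, -0.0, -14.1]
ft_force: [-0.4, -3.4, 2.1]
finger_gap: 0.2
[-0.39849782 -3.35046773  2.11191834]
```

View pics/side2.png

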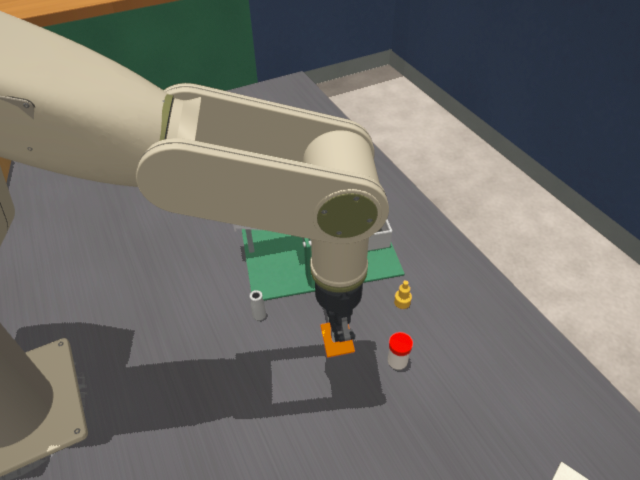

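View pics/top2.png

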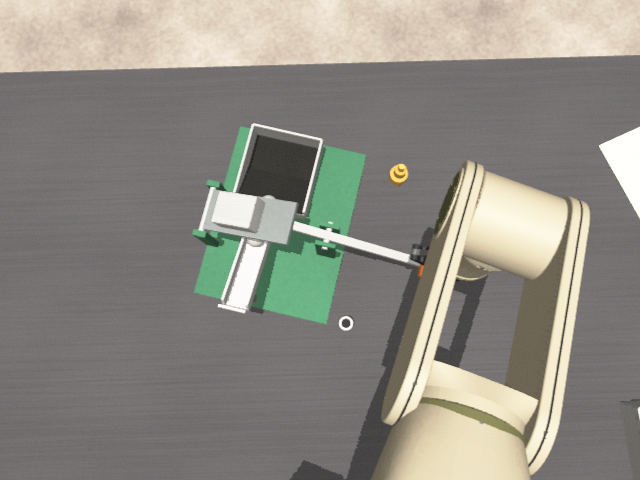

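The flap is up in the top view and the balls are moving, one at (268,200) coming out and one at (255,240). I'll press slightly further and hold.

```bash
python3 -m creep '0 0 0.2 0 0 0 0;0 0 0.3 0 0 0 0;0 0 0.3 0 0 0 0;0 0 0.3 0 0 0 0;0 0 0.3 0 0 0 0;0 0 0.3 0 0 0 0;0 0 0.3 0 0 0 0;0 0 0.3 0 0 0 0;0 0 0.3 0 0 0 0;0 0 0.3 0 0 0 0;0 0 0.3 0 0 0 0;0 0 0.3 0 0 0 0;0 0 0.3 0 0 0 0;0 0 0.3 0 0 0 0;0 0 0.3 0 0 0 0'
python3 - <<'E'
from h import *
print(r.sense()["ft_force"])
for n in("side","top"):cv2.imwrite(f"pics/{n}3.png",imaging.snapshot(n)[:,:,::-1])
t=cv2.imread("pics/top3.png")[100:340,180:480];cv2.imwrite("pics/top3z.png",cv2.resize(t,None,fx=2.5,fy=2.5))
E
```

```text
time: 6.8
tool_pos: [552.9, -173.1, 70.8]
tcp_rot: [180.0, -0.0, -14.1]
ft_force: [1.4, 1.8, 4.2]
finger_gap: -0.2
[1.39082965 1.81696538 4.17914405]
```

View pics/top3z.png

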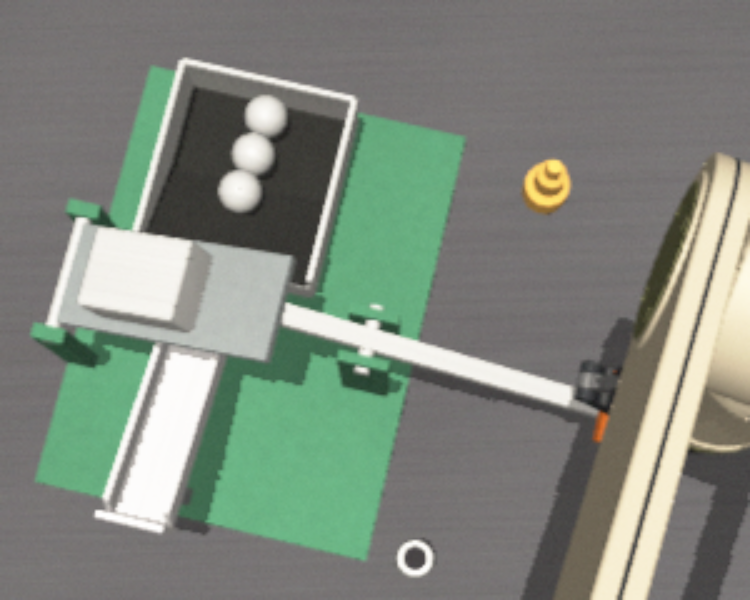

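All three balls lie in a row in the tray, at (265,115), (253,155) and (240,190) in the zoom. I'll hold a little longer, then ease the lever up slowly.

```bash
python3 -m creep '0 0 0.1 0 0 0 0;0 0 0.1 0 0 0 0;0 0 0.1 0 0 0 0;0 0 0.1 0 0 0 0;0 0 0.1 0 0 0 0;0 0 0.1 0 0 0 0;0 0 -0.1 0 0 0 0;0 0.1 -0.5 0 0 0 0;0 0.2 -1 0 0 0 0;0 0.3 -1.5 0 0 0 0;0 0.4 -2 0 0 0 0;0 0.5 -2.5 0 0 0 0;0 0.6 -3 0 0 0 0;0 0.7 -3.5 0 0 0 0;0 0.7 -4 0 0 0 0;0 0.7 -4.5 0 0 0 0;0 0.7 -5 0 0 0 0;0 0.7 -5.5 0 0 0 0;0 0.7 -6 0 0 0 0;0 0.7 -6.3 0 0 0 0'
```

```text
time: 8.9
tool_pos: [551.4, -179.6, 134.5]
tcp_rot: [-180.0, -0.1, -14.1]
ft_force: [1.4, 1.6, 2.2]
finger_gap: -0.2
```

```bash
python3 -m creep '0 0 -0.3 0 0 0 0;0 0 -0.7 0 0 0 0;0 -0.1 -1.1 0 0 0 0;0 -0.2 -1.5 0 0 0 0;0 -0.3 -1.9 0 0 0 0;0 -0.4 -2.3 0 0 0 0;0 -0.5 -2.7 0 0 0 0;0 -0.6 -3.1 0 0 0 0;0 -0.7 -3.5 0 0 0 0;0 -0.8 -3.9 0 0 0 0;0 -0.9 -4.2 0 0 0 0;0 -1.0 -4.5 0 0 0 0;0 -1.1 -4.8 0 0 0 0;0 -1.2 -5.1 0 0 0 0;0 -1.3 -5.4 0 0 0 0;0 -1.3 -5.7 0 0 0 0;0 -1.4 -5.9 0 0 0 0;0 -1.5 -6.1 0 0 0 0;0 -1.6 -6.3 0 0 0 0;0 -1.6 -6.4 0 0 0 0'
```

```text
time: 10.9
tool_pos: [555.2, -163.7, 198.6]
tcp_rot: [-180.0, -0.1, -14.1]
ft_force: [1.5, 1.8, 1.4]
finger_gap: -0.2
```

```bash
python3 -m creep '0 0 -0.1 0 0 0 0;0 0 -0.2 0 0 0 0;0 0 -0.3 0 0 0 0;0 0 -0.4 0 0 0 0;0 0 -0.5 0 0 0 0;0 0 -0.6 0 0 0 0;0 0 -0.7 0 0 0 0;0 0 -0.8 0 0 0 0;0 0 -0.9 0 0 0 0;0 0 -1 0 0 0 0;0 0 -1.2 0 0 0 0;0 0 -1.4 0 0 0 0'
```

```text
time: 12.1
tool_pos: [555.2, -163.7, 212.7]
tcp_rot: [-180.0, -0.0, -14.1]
ft_force: [0.3, 0.4, -0.6]
finger_gap: -0.1
```

The finger has left the pad. I'll move up and back clear of the scene, then check.

```bash
python3 -m creep '0 0 -1 0 0 0 0;0 0 -3 0 0 0 0;0 0 -6 0 0 0 0;0 1 -8 0 0 0 0;0 3 -8 0 0 0 0;-1 6 -8 0 0 0 0;-2 9 -8 0 0 0 0;-4 12 -8 0 0 0 0;-6 15 -8 0 0 0 0;-8 18 -8 0 0 0 0;-10 21 -8 0 0 0 0;-12 24 -8 0 0 0 0;-14 26 -8 0 0 0 0;-15 28 -8 0 0 0 0;-16 29 -8 0 0 0 0;-16 29 -8 0 0 0 0;-16 29 -8 0 0 0 0;-16 29 -8 0 0 0 0'
python3 - <<'E'
from h import *
for n in("side","top"):cv2.imwrite(f"pics/{n}4.png",imaging.snapshot(n)[:,:,::-1])
for n in("side","top"):
    i,j=[cv2.imread(f"pics/{n}{k}.png")[:,:,::-1].copy() for k in(0,4)]
    print(n,orange(i)[0],orange(j)[0])
E
```

```text
time: 13.9
tool_pos: [330.3, -405.5, 292.6]
tcp_rot: [-180.0, -0.1, -14.0]
ft_force: [-0.2, -0.6, -0.3]
finger_gap: 0.0
side [337.15394567 290.36351876] [337.0313779  290.25375171]
top [446.62286932 254.15127841] [446.61182336 254.14387464]
```

View pics/side4.png

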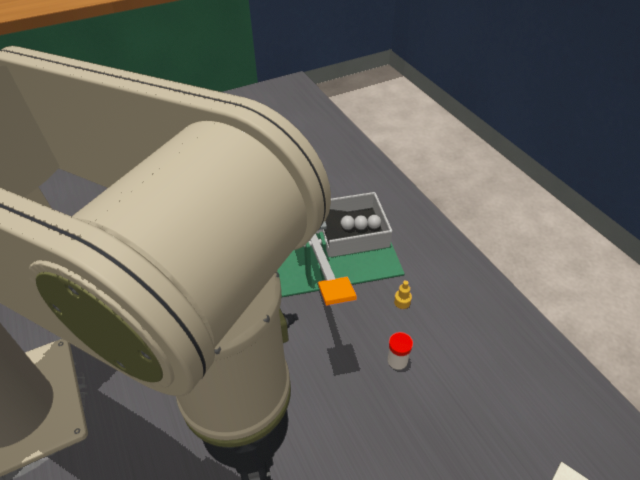

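View pics/top4.png

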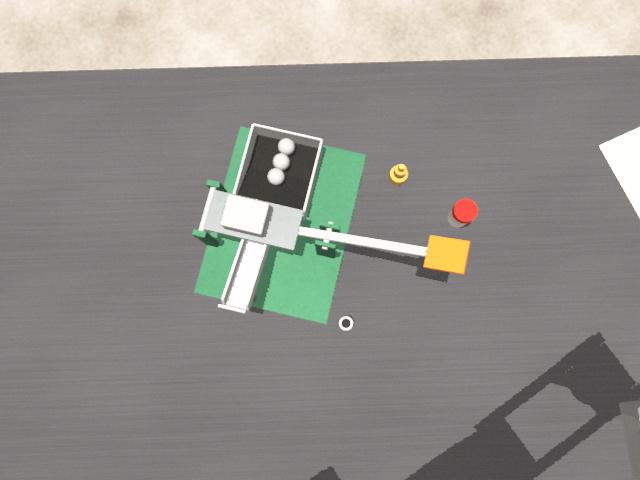

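The pad is back within 0.2 px of where it started in both views. The balls are at rest in the tray at (286,147), (281,162) and (276,177) in top, the flap is shut, and the bystanders haven't moved.

```bash
python3 -c "
from bench import r
print(r.hand_in())"
```

```text
the job is handed in; nothing more can be done
None
```

I pressed the lever pad down with the shut fingers, held it until all three balls had rolled into the tray, then eased it back up over about 3.5 s. I moved clear and handed the job in at about 14 s of the 51 s allowed; the interface gave no verdict.

- **Lever and flap:** In the last pictures the orange pad was within 0.2 px of where it started in both views. The flap looked shut in the top view; in the side view the arm hid it.
- **Balls:** All three were lying in a row in the tray, in both the last picture with the lever down and the final one.
- **Bystanders:** The socket, nozzle and jar looked unmoved in the top view. The socket was hidden in the last side view.
- **Forces:** The vertical force at the wrist read about 2 to 4 N while pressing. It fell to around zero once the finger was clear.
- **Not measured:** I had no direct reading of the flap's closing speed, so "did not slam" rests on the slow return. The force was still 1.4 N up near the top, but at that size noise is comparable, so it does not prove contact.

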